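Bring the solder pot under extraction and set the extraction valve

TASK

Slide the solder pot along the bench, without lifting or tipping it, round the flux jar and into the ring in front of the low extraction hood, so that it stands wholly inside that ring. Then push the ball valve's lever open until it lies right in line with the setting clip on the dial under it, without opening it further than the clip. Leave the flux jar, the can and the solder reel where they stand.

Things in the scene. Friction and masses are not known exactly. Their poses are not given: they have to be found in the camera images.
- pot: loose solder pot of dark steel, round, open on top, filled to 32 mm with solid cold solder; outer diameter 90 (80 at the foot, widening over the lowest 12), height 55, wall 6 mm, about 0.7 kg. Origin: centre of its underside
- work: fixed work place: white ring painted flush on the bench, inner radius 60 mm, line 4 mm, with a low grey extraction hood behind it. Origin: ring centre on the bench; x points to the hood, which is 34 (x) x 100 mm, 54 mm high, slotted face 78 mm from the origin; its foot plate (110 mm wide, 4 mm thick) begins at 73 mm, a pipe stub ends at 132 mm
- park: fixed: the parking place, an equal white ring painted flush on the bench, without hood; the pot starts inside it. Origin: centre of the ring. It lies to the left or the right of the bench's middle, the work place on the other side
- valve: fixed brass ball valve on a steel riser: foot flange 56 mm across, valve body along x 68 mm long and 40 mm thick between z = 14 and 54 mm, dark steel dial disc 90 mm across with its top at z = 58 mm, stem to z = 88 mm. Origin: on the bench, on the lever's vertical axis
- lever (a joint): the valve's lever turning about the valve's vertical axis, rad: 0 shut (lever points along the valve's +y), growing anticlockwise seen from above to 1.57 fully open (points along the valve's -x); it is stiff (about 0.16 N m) and stays where it is left
- lever_tip (a point): end of the lever, 105 mm out from the axis, 76 mm above the bench; its x axis points outward along the lever. The lever is a bar 14 mm wide from the axis to 40 mm out, then a black sleeve 18 mm wide and 16 mm tall (z = 68 to 84 mm) from 40 to 105 mm out
- mark: setting clip: small white plastic pointer fixed on the dial under the lever, 10 mm wide, 4 mm tall (z = 58 to 62 mm), from 13 mm (round foot 16 mm across) to 68 mm (pointed end, past the dial rim) out from the axis. Origin: on the lever axis at z = 58 mm; x points outward along the clip, the direction the lever must take, 0.6 to 1.25 rad from shut
- jar: loose squat flux jar, diameter 50, height 50 mm, standing between the two rings, nearly in the pot's way. Origin: centre of its underside
- can: loose aluminium can, diameter 52, height 120 mm, standing beyond the valve on the side of the shut lever. Origin: centre of its underside
- reel: loose solder reel lying flat, diameter 60, height 38 mm, standing on the bench on the other side of the valve. Origin: centre of its underside
Mind the look-alikes: they are no part of the job. What is shaped like the valve but blue or red is not meant. Several things have the shape of the pot; the one meant has the colours described above.

How it is judged:
By the outcome, as a careful person would: the job done as asked, in the order asked, and still so for the second after the job is handed in, with the robot touching nothing.
It also fails if it takes over 69 s, if anything falls off the work surface, if the arm or the gripper's body presses on something with over 40 N, if the wrist force passes 120 N, or if a joint passes its speed limit or range.

ROBOT

A 6-joint arm with a two-finger parallel gripper is mounted at the origin on the work surface. World frame = base frame: x ahead of the robot, y to its left, z up, the work surface at z = 0. Lengths are in m, angles in degrees, forces in N, time in s.
With the tool pointing down it reaches from about 0.275 to 1 m from the base axis. Payload 8.4 kg.
Tool frame: the origin (TCP) lies midway between the tips of the shut fingers; the grasp point (between the pads) lies 19 mm behind it; x points along the fingers, y is the direction in which the jaws open and shut, and the axes are right-handed (so a half turn about x gives the same grasp; the last joint's range is limited). The gripper opens to 85 mm and grips with 20 to 120 N. Pads are 22 mm wide; open, the fingers measure 114 mm over their backs; the gripper's body (76 mm by 85 mm) begins 54 mm behind the grasp point. The pads swing forward as they close: fully open they stand 13 mm farther back than shut.
Start: joints at [-70.096, 20.225, 93.587, -0, 66.188, -0.138], TCP at [0.214, -0.587, 0.197] pointing down, gripper open.
Joint ranges: [-150.9, 150.9], [-52.94, 120.26], [3.33, 152.33], [-74.26, 254.26], [0, 154.13], [-172.89, 172.89]. Speed limits (degrees/s): [127.2, 127.2, 159.86, 180, 180, 180].

INTERFACE

Orientations are given as a 3x3 rotation matrix whose columns are the frame's x, y, z axes.
In Python, from rig import sense, snapshot, bot gives the robot as it stands.
- The arm moves only by the tool carry_out, never from a script. Its argument "increments" is text: rows parted by semicolons, each of 7 numbers parted by spaces: the shift along the tool's x, y, z in mm, then the turn, a rotation vector about the tool's x, y, z in rad, then the closure, from -1 (fully open) to 1 (shut). A call has 1 to 12 rows; each row is the pose to reach, as a shift and turn from the pose commanded when the call began, along the tool's axes at that moment; what a row does not reach only later rows make up. A row lasts 1/8 s, in which the tool goes at most 62.5 mm and 10.7 degrees, less where a joint would pass 70% of its speed; a pose out of reach is approached as far as the arm can. A call with a gripper value outside its range is refused whole. The fingers move at their own pace and stop on an object; the grip force is fixed at half the most. Time passes only in rows, so rows that repeat a pose let the fingers close. It gives the time, the measured TCP pose, the force and the opening at its end, in the units of the state.
- sense(): the state, without advancing time (a new reading comes with each control period).
- snapshot(name): name is "scene" or "top" or "wrist"; returns a dict with "img" (420x560x3 uint8, red, green, blue), "z_map" (420x560 float32, m along the optical axis (not along the pixel's ray), 0 where there is no reading), "fx", "fy", "cx", "cy" (pixels), "k1" (the pictures are not rectified: a ray, as slopes to the right and down, at radius r is drawn at 1 + k1 r^2 times it, then the intrinsics apply), "rvec" (rotation vector, rad) and "tvec" (3), from world to camera coordinates, as OpenCV has them. Camera axes: x right, y down, z forward; pixel columns grow to the right and rows downward; lengths in m; the calibration is good to about 2 mm. A picture is of the moment at which its call begins.
- bot.close_job(): hands the job in, once; it reports no verdict.
The state is a dict: "clock": time; "qpos": joint angles; "qd": joint speeds; "tau": joint torques, N m; "ee_pos": TCP position; "eef_rot": TCP orientation; "wrist_force": force on the tool from outside, world axes, zero at the start; "torque": the same for the moment, N m; "width": finger opening in m.
Only numpy, scipy, OpenCV 4.12 (cv2) and the standard library are available. Lean on these libraries where they do the work, as an engineer would, in place of code of your own. Each camera call takes 0.05 s, during which the arm holds its last target. There are 200 camera calls.

## Working session

There is one attempt and no reset: what is moved stays moved. The work goes in short steps, Python scripts to look and compute and a tool call to move; the robot and the scene stay as the last step left them, time stands still between calls to the robot, and variables do not carry over. Pictures are saved under pics/ and viewed, about 8 in all and at most 12, crops included, and the job is handed in when it is done.

Besides the shell and the picture viewer there is one more tool, called after "Emit:" as name(argument=value, ...) on one line, values as JSON. carry_out: Moves the arm, as the interface text tells. Its arguments: {"type":"object","properties":{"increments":{"type":"string"}},"required":["increments"]}

```bash
ls; mkdir -p pics
cat > h.py <<'E'
import numpy as np, cv2
from rig import sense, snapshot, bot
def cam(s):
    R=cv2.Rodrigues(np.array(s["rvec"],float))[0]; return R,np.array(s["tvec"],float).ravel()
def rays(s,uv):
    uv=np.asarray(uv,float).reshape(-1,2)
    d=np.c_[(uv[:,0]-s["cx"])/s["fx"],(uv[:,1]-s["cy"])/s["fy"]]
    u=d.copy()
    for _ in range(20): u=d/(1+s["k1"]*(u**2).sum(1,keepdims=True))
    return np.c_[u,np.ones(len(u))]
def plane(s,uv,z):
    R,t=cam(s); c=-R.T@t; w=rays(s,uv)@R
    return c+w*((z-c[2])/w[:,2])[:,None]
def cloud(s):
    R,t=cam(s); H,W=s["z_map"].shape
    uv=np.stack(np.meshgrid(np.arange(W),np.arange(H)),-1).reshape(-1,2)
    p=rays(s,uv)*s["z_map"].reshape(-1,1)
    w=((p-t)@R).reshape(H,W,3); w[s["z_map"]==0]=np.nan
    return w
def proj(s,P):
    R,t=cam(s); p=np.atleast_2d(P)@R.T+t; a=p[:,:2]/p[:,2:]
    a=a*(1+s["k1"]*(a**2).sum(1,keepdims=True))
    return a*[s["fx"],s["fy"]]+[s["cx"],s["cy"]]
E
python3 - <<'E'
from h import *
import pickle
for n in("scene","top"):
    s=snapshot(n); pickle.dump(s,open(n+".pkl","wb")); cv2.imwrite(f"pics/{n}0.png",s["img"][...,::-1])
    R,t=cam(s); print(n,-R.T@t,s["fx"],s["k1"])
print(sense())
E
```

```text
pics
scene [ 1.16355153 -0.06570173  0.92474367] 415.7054096651518 -0.02979875495504275
top [0.47816189 0.04865874 1.16006195] 474.0971956614923 -0.01695656223289956
{'clock': 0.1, 'qpos': array([-7.00952123e+01,  2.02565248e+01,  9.36228169e+01,  2.31389121e-03,
        6.61892545e+01, -1.38954576e-01]), 'qd': array([ 0.06467245, -0.08939826, -0.06484597, -0.01436975, -0.0028315 ,
        0.00915029]), 'tau': array([-1.07866919e-03, -6.06355762e+01, -3.42817605e+01, -1.01127096e-04,
        4.00552250e-03, -3.29153340e-05]), 'ee_pos': array([ 0.21405493, -0.58671914,  0.19657344]), 'eef_rot': array([[-3.72866172e-04,  3.42721889e-01, -9.39436836e-01],
       [ 1.13828577e-03, -9.39436147e-01, -3.42722089e-01],
       [-9.99999283e-01, -1.19713706e-03, -3.98314901e-05]]), 'wrist_force': array([-0.30958777, -0.11352306,  0.32566932]), 'torque': array([-0.05053272, -0.02790801, -0.01714916]), 'width': 0.08562811931325649}
```

View pics/top0.png

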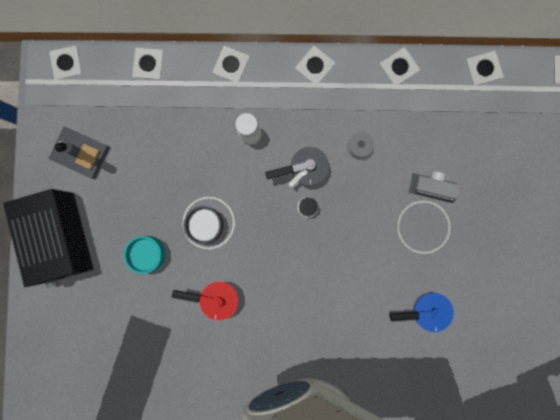

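View pics/scene0.png

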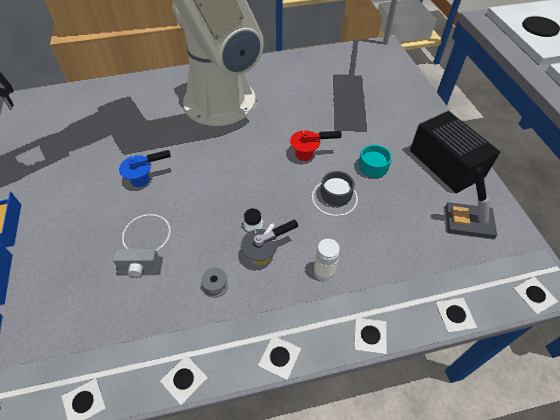

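The top view has +x up and +y to the left.
- **Pot candidates:** dark pot at (205,225) in the left ring, teal one at (145,255). I choose the dark one.
- **Valve candidates:** steel and brass at (310,167), red at (219,300), blue at (433,312). I choose the steel and brass one.
- **Other things:** jar (308,208), can (248,128), reel (361,145), work ring (424,227) with the hood at (438,187).

The scene view agrees.

```bash
cat > m.py <<'E'
from h import *
import pickle
s=pickle.load(open("top.pkl","rb")); W=cloud(s); im=s["img"].astype(int); z=W[...,2]
def box(u0,v0,u1,v1):
    m=np.zeros(z.shape,bool); m[v0:v1,u0:u1]=1; return m
def circ(m,zz=None,name=""):
    v,u=np.nonzero(m); p=plane(s,np.c_[u,v],zz)[:,:2].astype(np.float32)
    c,r=cv2.minEnclosingCircle(p); print(name,"n",len(p),"centroid",p.mean(0).round(4),"mec",np.round(c,4),"r",round(r,4),"zmed",np.nanmedian(z[m]).round(4))
br=im.min(2)
print("bench z",np.nanmedian(z[240:280,250:380]))
# rings: white line on bench
for n,b in(("work",(385,190,462,265)),("park",(172,185,245,260))):
    m=box(*b)&(br>150)&(z<0.012)
    v,u=np.nonzero(m); p=plane(s,np.c_[u,v],0)[:,:2]
    for _ in range(4):
        A=np.c_[2*p,np.ones(len(p))]; x=np.linalg.lstsq(A,(p**2).sum(1),rcond=None)[0]; r=np.sqrt(x[2]+x[:2]@x[:2])
        e=abs(np.hypot(*(p-x[:2]).T)-r); p=p[e<max(.004,2*np.median(e))] if len(p)>30 else p
    print(n,x[:2].round(4),"r",r.round(4),len(p),e.max().round(4))
circ(box(172,195,240,260)&(z>.046),.055,"pot")
circ(box(290,188,330,225)&(z>.042),.05,"jar")
circ(box(225,100,270,155)&(z>.112),.12,"can")
circ(box(340,125,385,165)&(z>.030),.038,"reel")
circ(box(280,145,335,192)&(z>.05)&(z<.0625)&(br<120),.058,"dial")
m=box(260,140,330,192)&(z>.064)&(z<.095); v,u=np.nonzero(m); print("lever",len(u))
m2=box(255,140,300,192)&(z>.062)&(z<.095)&(im.max(2)<70); v,u=np.nonzero(m2); p=plane(s,np.c_[u,v],.084)[:,:2]
c=cv2.minAreaRect(p.astype(np.float32)); print("sleeve",c, cv2.fitLine(p.astype(np.float32),2,0,.01,.01).ravel())
m=box(285,168,315,192)&(br>150)&(z<.068); v,u=np.nonzero(m); p=plane(s,np.c_[u,v],.062)[:,:2]
print("clip",cv2.minAreaRect(p.astype(np.float32)),cv2.fitLine(p.astype(np.float32),2,0,.01,.01).ravel(),np.nanmedian(z[v,u]))
m=box(400,165,470,210)&(z>.046)&(z<.06);v,u=np.nonzero(m); p=plane(s,np.c_[u,v],.054)[:,:2]
print("hood",cv2.minAreaRect(p.astype(np.float32)),cv2.boxPoints(cv2.minAreaRect(p.astype(np.float32))).round(3).tolist())
cr=np.hstack([cv2.resize(s["img"][130:240,160:340],None,fx=4,fy=4,interpolation=cv2.INTER_CUBIC)])
cv2.imwrite("pics/crop1.png",cr[...,::-1])
E
python3 m.py
```

```text
bench z -0.0009554576840938365
work [ 0.4933 -0.2717] r 0.062 286 0.0029
park [0.4923 0.2543] r 0.0622 307 0.0034
pot n 320 centroid [0.487  0.2598] mec [0.486  0.2584] r 0.0454 zmed 0.0533
jar n 281 centroid [0.5341 0.0116] mec [0.5342 0.012 ] r 0.0225 zmed 0.0489
can n 364 centroid [0.7119 0.1548] mec [0.7118 0.1548] r 0.0244 zmed 0.1186
reel n 501 centroid [ 0.6864 -0.1122] mec [ 0.6864 -0.1124] r 0.0304 zmed 0.0368
dial n 863 centroid [0.6319 0.0051] mec [0.6298 0.0101] r 0.0448 zmed 0.057
lever 403
sleeve ((0.609171986579895, 0.0797080546617508), (0.01725563034415245, 0.061427224427461624), 15.18829345703125) [ 0.246529   -0.9691354   0.60952806  0.07952474]
clip ((0.5998263955116272, 0.037899892777204514), (0.011202196590602398, 0.05119611695408821), 43.956912994384766) [ 0.7012525  -0.712913    0.59875953  0.03912132] 0.060645801366330396
hood ((0.5851094722747803, -0.29085952043533325), (0.10113461315631866, 0.03460816293954849), 77.8599853515625) [[0.5580000281333923, -0.3370000123977661], [0.5910000205039978, -0.3440000116825104], [0.6129999756813049, -0.24500000476837158], [0.5789999961853027, -0.23800000548362732]]
```

View pics/crop1.png

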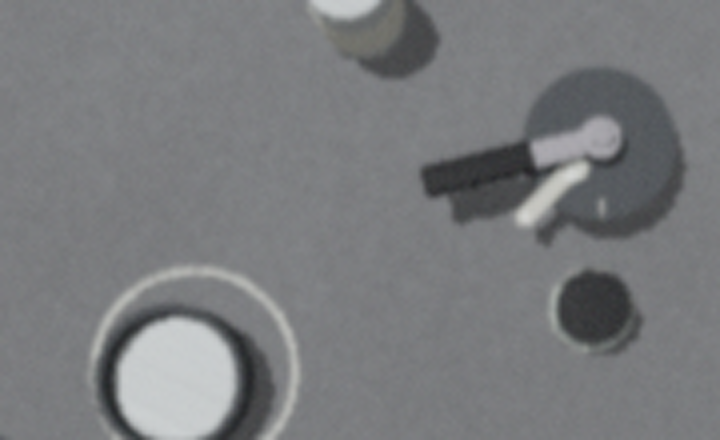

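The crop shows the dark pot with pale solder at crop pixel (180,380) inside the park ring. The lever sleeve is at (480,168) and the clip at (550,195). The sizes check out (pot r 45, rings 62, hood 101x35 at 94 mm).

Plan: push the pot with a half-open jaw as a cradling fork, passing on the robot side of the jar.

```bash
cat >> h.py <<'E'
def inc(wps):
    """world waypoints (x,y,z,yaw of tool z in deg, tool down) -> tool increments from the present pose"""
    from scipy.spatial.transform import Rotation as Ro
    s=sense(); R=s["eef_rot"]; p=s["ee_pos"]; print("clock",s["clock"].__round__(2),"p",p.round(4),"F",s["wrist_force"].round(1),"w",round(s["width"],4),"yaw",np.degrees(np.arctan2(R[1,2],R[0,2])).round(1))
    for x,y,z,a in wps:
        a=np.radians(a); X=np.array([0,0,-1.]); Z=np.array([np.cos(a),np.sin(a),0]); Y=np.cross(Z,X)
        print((R.T@(np.array([x,y,z])-p)*1000).round(1),Ro.from_matrix(R.T@np.c_[X,Y,Z]).as_rotvec().round(4))
E
python3 -c "
from h import *
inc([(.486,.335,.197,-90)])"
```

```text
clock 0.1 p [ 0.2141 -0.5867  0.1966] F [-0.3 -0.1  0.3] w 0.0856 yaw -160.0
[ 5.000e-01 -7.727e+02 -5.714e+02] [-1.221e+00 -8.000e-04  1.000e-03]
```

Emit:
carry_out(increments="0 -773 -571 -1.221 0 0 -0.65;0 -773 -571 -1.221 0 0 -0.65;0 -773 -571 -1.221 0 0 -0.65;0 -773 -571 -1.221 0 0 -0.65;0 -773 -571 -1.221 0 0 -0.65;0 -773 -571 -1.221 0 0 -0.65;0 -773 -571 -1.221 0 0 -0.65;0 -773 -571 -1.221 0 0 -0.65;0 -773 -571 -1.221 0 0 -0.65;0 -773 -571 -1.221 0 0 -0.65;0 -773 -571 -1.221 0 0 -0.65;0 -773 -571 -1.221 0 0 -0.65")

```text
clock: 1.6
ee_pos: [0.4262, 0.1345, 0.1972]
eef_rot: [[0.0, 1.0, 0.001], [-0.0, 0.001, -1.0], [-1.0, 0.0, 0.0]]
wrist_force: [0.8, -0.3, -0.1]
width: 0.0701
```

```bash
python3 -c "
from h import *
inc([(.486,.32,.197,-90),(.486,.32,.012,-90)])"
```

```text
clock 1.6 p [0.4262 0.1345 0.1972] F [ 0.8 -0.3 -0.1] w 0.0701 yaw -90.0
[   0.2   59.9 -185.5] [ 0.0006  0.0001 -0.0004]
[ 185.2   59.8 -185.5] [ 0.0006  0.0001 -0.0004]
```

Emit:
carry_out(increments="0 60 -200 0 0 0 -0.65;0 60 -200 0 0 0 -0.65;0 60 -200 0 0 0 -0.65;0 60 -200 0 0 0 -0.65;60 60 -200 0 0 0 -0.65;120 60 -200 0 0 0 -0.65;160 60 -200 0 0 0 -0.65;185 60 -200 0 0 0 -0.65;185 60 -200 0 0 0 -0.65")

```text
clock: 2.72
ee_pos: [0.4844, 0.3305, 0.0103]
eef_rot: [[-0.004, 1.0, -0.0], [-0.003, -0.0, -1.0], [-1.0, -0.004, 0.003]]
wrist_force: [-0.0, 0.4, -0.1]
width: 0.0706
```

```bash
python3 -c "
from h import *
inc([(.486,.295,.012,-90)])
s=snapshot('wrist'); cv2.imwrite('pics/w1.png',s['img'][...,::-1]); R,t=cam(s); print(-R.T@t,R[2])
"
```

```text
clock 2.73 p [0.4844 0.3305 0.0103] F [-0.   0.4 -0.1] w 0.0706 yaw -90.0
[-1.6  1.6 35.5] [-0.0004  0.0028  0.0039]
[0.48491765 0.41114036 0.18614802] [-0.00494931 -0.31651803 -0.94857358]
```

View pics/w1.png

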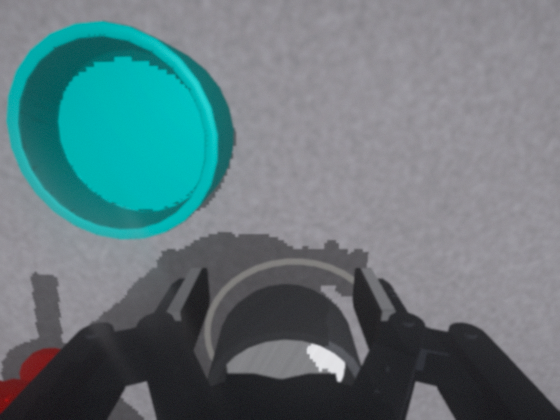

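The fork tips (190,290) and (370,290) straddle the pot's rear edge, and the teal pot at (120,130) is clear. I start the push.

Emit:
carry_out(increments="0 0 10 0 0 0 -0.65;0 0 20 0 0 0 -0.65;0 0 30 0 0 0 -0.65;0 0 40 0 0 0 -0.65;0 -3 52 0 0 0 -0.65;0 -6 64 0 0 0 -0.65;0 -9 76 0 0 0 -0.65;0 -12 88 0 0 0 -0.65;0 -16 100 0 0 0 -0.65;0 -20 112 0 0 0 -0.65;0 -24 124 0 0 0 -0.65;0 -28 136 0 0 0 -0.65")

```text
clock: 4.28
ee_pos: [0.4576, 0.1954, 0.0122]
eef_rot: [[-0.0, 1.0, 0.0], [-0.0, 0.0, -1.0], [-1.0, -0.0, 0.0]]
wrist_force: [-0.8, -0.4, -0.4]
width: 0.0708
```

```bash
cat > pot.py <<'E'
from h import *
import sys
s=snapshot('top'); W=cloud(s); im=s['img'].astype(int); z=W[...,2]
# pale solder disc at z=.032 (r 39), not the rings/bench
x,y=W[...,0],W[...,1]
m=(z>.02)&(z<.06)&(x>.35)&(x<.56)&(y<.31)&(y>-.33)&(im.min(2)>130)
n,l,st,c=cv2.connectedComponentsWithStats(m.astype(np.uint8)); k=1+st[1:,4].argmax(); v,u=np.nonzero(l==k)
p=plane(s,np.c_[u,v],.032)[:,:2].astype(np.float32); print("solder",p.mean(0).round(4),cv2.minEnclosingCircle(p),len(p),"zmed",np.nanmedian(z[v,u]).round(4))
if len(sys.argv)>1: cv2.imwrite(sys.argv[1],s['img'][...,::-1])
inc([])
E
python3 pot.py pics/t1.png
```

```text
solder [0.5198 0.2656] ((0.5178674459457397, 0.2662089169025421), 0.020996637642383575) 53 zmed 0.031
clock 4.33 p [0.4562 0.1939 0.0118] F [-0.7 -0.9 -0.8] w 0.0706 yaw -90.0
```

View pics/t1.png

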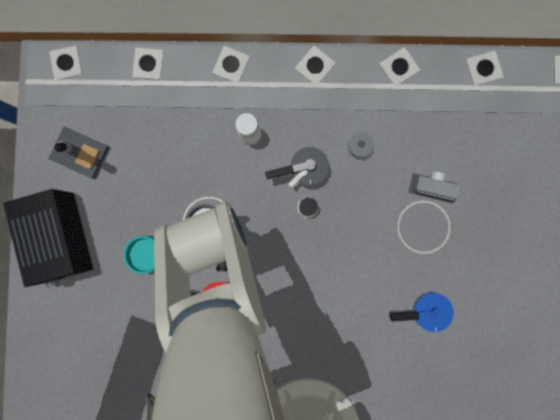

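The arm hides the pot in this view, and the pale patch at (203,211) suggests the pot may not have moved. I check with the scene camera.

Run:
```python
from h import *
s=snapshot('scene'); a=s['img'][110:260,230:430]; a=cv2.resize(a,None,fx=2,fy=2)
w=snapshot('wrist')['img'][:, :]; w=cv2.resize(w,(400,300))
cv2.imwrite('pics/s2.png',np.hstack([a,w])[...,::-1])
W=cloud(s); b=(s['img'].astype(int).min(2)>130)&(W[...,2]>.02)&(W[...,2]<.05)&(W[...,0]<.58)&(W[...,0]>.35)&(abs(W[...,1])<.32)
v,u=np.nonzero(b); p=W[b]; print(len(p),np.nanmedian(p,0),p.min(0),p.max(0),np.median(u),np.median(v))
```

```text
387 [0.48990127 0.25284799 0.03252432] [ 0.45050499 -0.01208924  0.02025845] [0.56080854 0.29058354 0.0384678 ] 334.0 188.0
```

View pics/s2.png

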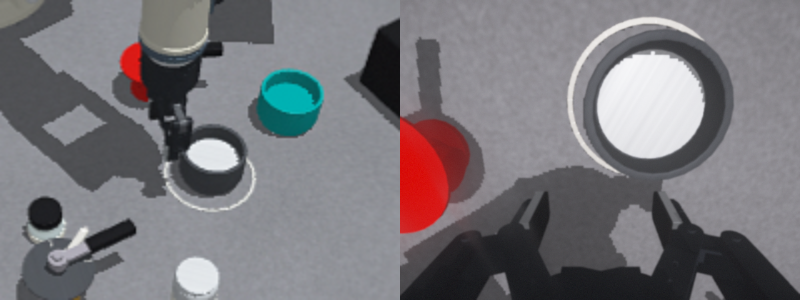

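Run:
```python
from h import *
import pickle
def solder(s,n):
    W=cloud(s); b=(s['img'].astype(int).min(2)>130)&(W[...,2]>.024)&(W[...,2]<.045)&(np.hypot(W[...,0]-.49,W[...,1]-.255)<.09)
    v,u=np.nonzero(b); p=plane(s,np.c_[u,v],.032)[:,:2].astype(np.float32); print(n,len(p),cv2.minEnclosingCircle(p),np.nanmedian(W[b][:,2]))
    b=(s['img'].max(2)<120)&(W[...,2]>.050)&(W[...,2]<.058)&(np.hypot(W[...,0]-.49,W[...,1]-.255)<.06)
    v,u=np.nonzero(b); p=plane(s,np.c_[u,v],.055)[:,:2].astype(np.float32); print(n,'rim',len(p),cv2.minEnclosingCircle(p))
solder(pickle.load(open('scene.pkl','rb')),'scene0')
solder(pickle.load(open('top.pkl','rb')),'top0')
solder(snapshot('scene'),'scene1')
w=snapshot('wrist'); solder(w,'wrist1')
W=cloud(w); r=np.hypot(W[...,0]-.456,W[...,1]-.194)
m=(r<.06)&(W[...,2]>.004); p=W[m]; print('low points near tcp',p[np.argsort(p[:,2])][::max(1,len(p)//12)].round(3))
```

```text
scene0 318 ((0.4822586476802826, 0.2612514793872833), 0.035232555121183395) 0.03288345846861388
scene0 rim 214 ((0.49052244424819946, 0.259946346282959), 0.0471353605389595)
top0 740 ((0.4866742789745331, 0.2592273950576782), 0.037836361676454544) 0.03094227811409246
top0 rim 229 ((0.4861525297164917, 0.25877898931503296), 0.04481111839413643)
scene1 317 ((0.48701873421669006, 0.2570821940898895), 0.03514637425541878) 0.03307034943854214
scene1 rim 171 ((0.49344325065612793, 0.25429707765579224), 0.0472889207303524)
wrist1 17764 ((0.4903814494609833, 0.25529441237449646), 0.03727565333247185) 0.031335083870221214
wrist1 rim 9457 ((0.49033212661743164, 0.24720175564289093), 0.05279678478837013)
low points near tcp [[0.453 0.25  0.028]
 [0.496 0.228 0.032]
 [0.455 0.239 0.053]
 [0.422 0.199 0.071]
 [0.41  0.207 0.096]
 [0.41  0.197 0.106]
 [0.401 0.193 0.109]
 [0.425 0.213 0.117]
 [0.402 0.206 0.122]
 [0.435 0.213 0.126]
 [0.432 0.213 0.129]
 [0.463 0.206 0.133]
 [0.443 0.216 0.141]]
```

Run:
```python
from h import *
w=snapshot('wrist'); W=cloud(w); inc([])
for u,v in [(196,272),(190,285),(182,305),(170,320),(362,272),(370,290),(380,310)]: print(u,v,W[v,u].round(3))
print("tcp px",proj(w,sense()['ee_pos']))
for z in (.012,.03,.06): print(z,proj(w,[[.456-.035,.194,z],[.456+.035,.194,z]]).round(0).tolist())
d=W[...,2]; m=(d>.004)&(abs(W[...,1]-.194)<.02); print(W[m][:,2].min())
i=w['img'].max(2); sub=d[255:300,150:400]; print(np.nanpercentile(sub,[1,5,20,50]))
```

```text
clock 4.58 p [0.458  0.1963 0.012 ] F [0.5 0.1 0. ] w 0.0701 yaw -90.0
196 272 [0.419 0.207 0.061]
190 285 [0.42  0.206 0.072]
182 305 [0.421 0.207 0.087]
170 320 [0.419 0.208 0.097]
362 272 [0.494 0.206 0.061]
370 290 [0.494 0.206 0.076]
380 310 [0.494 0.207 0.09 ]
tcp px [[281.6094089  247.33758112]]
0.012 [[221.0, 251.0], [336.0, 251.0]]
0.03 [[215.0, 264.0], [341.0, 264.0]]
0.06 [[203.0, 294.0], [352.0, 294.0]]
0.004021677810190524
[-0.0018919  -0.00147569 -0.00096382 -0.00039153]
```

Run:
```python
from h import *
w=snapshot('wrist'); s=snapshot('scene')
c=proj(s,sense()['ee_pos'])[0].astype(int); print(c)
a=cv2.resize(s['img'][c[1]-50:c[1]+30,c[0]-40:c[0]+40],(400,400),interpolation=cv2.INTER_CUBIC)
cv2.circle(a,(200,250),4,(255,0,0),1)
b=cv2.resize(w['img'][220:340,160:280],(400,400),interpolation=cv2.INTER_CUBIC)
cv2.imwrite('pics/c3.png',np.hstack([a,b])[...,::-1])
W=cloud(w)
for v in range(250,276,4): print(v,W[v,190:215:4,2].round(3))
```

```text
[311 188]
250 [-0.001 -0.    -0.002 -0.     0.    -0.    -0.   ]
254 [-0.001 -0.001 -0.001 -0.    -0.     0.001 -0.   ]
258 [ 0.     0.001  0.    -0.001 -0.001 -0.     0.   ]
262 [-0.     0.001 -0.    -0.001 -0.    -0.    -0.   ]
266 [-0.001  0.    -0.001 -0.001 -0.001  0.    -0.001]
270 [ 0.06   0.059  0.06   0.059  0.055 -0.001 -0.001]
274 [ 0.063  0.063  0.063  0.062  0.055 -0.001  0.   ]
```

View pics/c3.png

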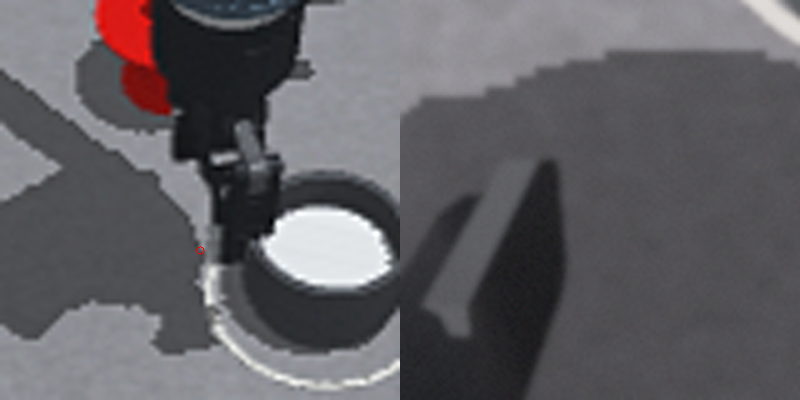

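The crop shows the fingertips hanging well above the bench, at z≈0.055 against a TCP of 0.012. The fork passed over the rim and nudged the pot only about 5 mm. I check the fingertip height with the fingers shut, clear of the pot.

Emit:
carry_out(increments="0 0 40 0 0 0 -0.65;0 0 40 0 0 0 1;0 0 40 0 0 0 1;0 0 40 0 0 0 1;0 0 40 0 0 0 1;0 0 40 0 0 0 1;0 0 40 0 0 0 1")

```text
clock: 5.55
ee_pos: [0.4581, 0.1565, 0.0122]
eef_rot: [[0.0, 1.0, 0.0], [0.0, 0.0, -1.0], [-1.0, 0.0, -0.0]]
wrist_force: [0.1, 0.1, -0.2]
width: -0.0001
```

```bash
cat > tip.py <<'E'
from h import *
inc([]); p=sense()['ee_pos']
w=snapshot('wrist'); W=cloud(w); d=W[...,2]
m=(d>.006)&(abs(W[...,1]-p[1])<.03)&(abs(W[...,0]-p[0])<.07)
q=W[m]; print('wrist lowest',q[np.argsort(q[:,2])][:60:10].round(3), q[:,0].min(),q[:,0].max())
s=snapshot('scene'); W=cloud(s); d=W[...,2]
m=(d>.006)&(abs(W[...,1]-p[1])<.03)&(abs(W[...,0]-p[0])<.07)
q=W[m]; print('scene lowest',q[np.argsort(q[:,2])][:60:10].round(3))
E
python3 tip.py
```

```text
clock 5.55 p [0.4581 0.1565 0.0122] F [ 0.1  0.1 -0.2] w -0.0001 yaw -90.0
wrist lowest [[0.454 0.166 0.048]
 [0.462 0.167 0.049]
 [0.456 0.167 0.049]
 [0.451 0.167 0.05 ]
 [0.457 0.166 0.051]
 [0.457 0.167 0.051]] 0.39563238862897043 0.5199187476328535
scene lowest [[0.521 0.13  0.006]
 [0.457 0.145 0.055]
 [0.467 0.148 0.061]
 [0.455 0.145 0.065]
 [0.456 0.145 0.071]
 [0.456 0.145 0.082]]
```

Camera depth and the missed push agree: the real fingertips sit about 35 mm behind the reported TCP when shut, and about 43 mm at a 70 mm opening. I'll work from the seen tip height and check it by force. Now over the pot and back behind it.

Emit:
carry_out(increments="-60 0 0 0 0 0 -0.65;-80 0 0 0 0 0 -0.65;-80 32 -60 0 0 0 -0.65;-80 32 -120 0 0 0 -0.65;-80 32 -178 0 0 0 -0.65;-80 32 -178 0 0 0 -0.65;-30 32 -178 0 0 0 -0.65;0 32 -178 0 0 0 -0.65;20 32 -178 0 0 0 -0.65;28 32 -178 0 0 0 -0.65;28 32 -178 0 0 0 -0.65")

```text
clock: 7.02
ee_pos: [0.4903, 0.3342, -0.0157]
eef_rot: [[0.0, 1.0, -0.0], [-0.0, -0.0, -1.0], [-1.0, 0.0, 0.0]]
wrist_force: [0.1, 0.0, 0.3]
width: 0.0707
```

```bash
python3 tip.py; python3 pot.py
```

```text
clock 7.03 p [ 0.4903  0.3342 -0.0157] F [0.1 0.  0.3] w 0.0707 yaw -90.0
wrist lowest [[0.526 0.338 0.025]
 [0.525 0.341 0.026]
 [0.525 0.331 0.026]
 [0.525 0.342 0.027]
 [0.526 0.331 0.027]
 [0.525 0.327 0.027]] 0.4203086850167378 0.5590579454527945
scene lowest [[0.461 0.349 0.007]
 [0.534 0.328 0.033]
 [0.455 0.328 0.036]
 [0.535 0.327 0.039]
 [0.532 0.322 0.041]
 [0.54  0.33  0.044]]
solder [0.5153 0.2711] ((0.5153772234916687, 0.270938515663147), 0.014680812135338783) 57 zmed 0.0307
clock 7.17 p [ 0.4909  0.3347 -0.0147] F [-0.8  0.4  0.2] w 0.0707 yaw -90.0
```

Emit:
carry_out(increments="8 0 0 0 0 0 -0.65;8 0 8 0 0 0 -0.65;8 0 16 0 0 0 -0.65;8 0 24 0 0 0 -0.65;8 0 32 0 0 0 -0.65;8 0 38 0 0 0 -0.65;8 0 44 0 0 0 -0.65;8 0 50 0 0 0 -0.65;8 0 56 0 0 0 -0.65;8 0 62 0 0 0 -0.65")

```text
clock: 8.43
ee_pos: [0.4902, 0.2722, -0.0237]
eef_rot: [[0.0, 1.0, 0.0], [0.0, 0.0, -1.0], [-1.0, 0.0, -0.0]]
wrist_force: [0.0, 3.6, 1.3]
width: 0.0704
```

```bash
cat > pot2.py <<'E'
from h import *
inc([]); p=sense()['ee_pos']; g=p[:2]-[0,.04]
for n in ('wrist','scene','top'):
    s=snapshot(n); W=cloud(s); near=np.hypot(W[...,0]-g[0],W[...,1]-g[1])<.08
    b=(s['img'].astype(int).min(2)>130)&(W[...,2]>.024)&(W[...,2]<.045)&near
    v,u=np.nonzero(b)
    if len(u)<30: print(n,'none'); continue
    q=plane(s,np.c_[u,v],.032)[:,:2].astype(np.float32); c,r=cv2.minEnclosingCircle(q); print(n,len(q),np.round(c,4),round(r,4),'z',np.nanmedian(W[b][:,2]).round(4))
E
python3 pot2.py
```

```text
clock 8.43 p [ 0.4902  0.2722 -0.0237] F [0.  3.6 1.3] w 0.0704 yaw -90.0
wrist 3888 [0.4998 0.2517] 0.0477 z 0.0314
scene none
top 119 [0.5163 0.2254] 0.0211 z 0.031
```

Emit:
carry_out(increments="0 -2 10 0 0 0 -0.65;0 -6 22 0 0 0 -0.65;0 -10 34 0 0 0 -0.65;0 -15 46 0 0 0 -0.65;0 -20 58 0 0 0 -0.65;0 -25 70 0 0 0 -0.65;0 -30 82 0 0 0 -0.65;0 -35 94 0 0 0 -0.65;0 -40 106 0 0 0 -0.65;0 -45 118 0 0 0 -0.65;0 -50 130 0 0 0 -0.65;0 -55 142 0 0 0 -0.65")

```text
clock: 10.07
ee_pos: [0.4347, 0.1295, -0.0238]
eef_rot: [[0.0, 1.0, 0.0], [-0.0, 0.0, -1.0], [-1.0, 0.0, 0.0]]
wrist_force: [1.4, 3.3, -0.7]
width: 0.0704
```

Run:
```python
from h import *
inc([])
s=snapshot('scene'); a=cv2.resize(s['img'][90:290,180:430],(500,400)); w=cv2.resize(snapshot('wrist')['img'],(300,225)); w=np.vstack([w,np.zeros((175,300,3),np.uint8)])
cv2.imwrite('pics/p4.png',np.hstack([a,w])[...,::-1])
```

```text
clock 10.07 p [ 0.4347  0.1295 -0.0238] F [ 1.4  3.3 -0.7] w 0.0704 yaw -90.0
```

View pics/p4.png

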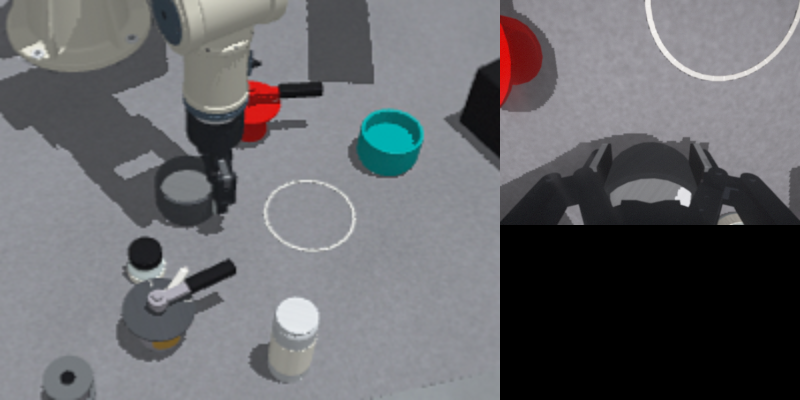

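The pot sits in the fork at (185,190), upright, with the jar (145,260) clear ahead. I continue.

Emit:
carry_out(increments="0 -2 12 0 0 0 -0.65;0 -4 24 0 0 0 -0.65;0 -5 36 0 0 0 -0.65;0 -5 48 0 0 0 -0.65;0 -5 60 0 0 0 -0.65;0 -5 72 0 0 0 -0.65;0 -5 84 0 0 0 -0.65;0 -5 96 0 0 0 -0.65;0 -5 108 0 0 0 -0.65;0 -4 120 0 0 0 -0.65;0 -2 132 0 0 0 -0.65;0 0 144 0 0 0 -0.65")

```text
clock: 11.68
ee_pos: [0.4351, -0.0145, -0.0238]
eef_rot: [[-0.0, 1.0, -0.0], [0.0, -0.0, -1.0], [-1.0, -0.0, -0.0]]
wrist_force: [-0.7, 2.2, -1.3]
width: 0.0706
```

```bash
python3 pot2.py
```

```text
clock 11.68 p [ 0.4351 -0.0145 -0.0238] F [-0.7  2.2 -1.3] w 0.0706 yaw -90.0
wrist 3677 [ 0.4366 -0.0537] 0.0348 z 0.0314
scene none
top none
```

Emit:
carry_out(increments="0 2 12 0 0 0 -0.65;0 5 24 0 0 0 -0.65;0 8 36 0 0 0 -0.65;0 11 48 0 0 0 -0.65;0 15 60 0 0 0 -0.65;0 19 72 0 0 0 -0.65;0 23 84 0 0 0 -0.65;0 27 96 0 0 0 -0.65;0 31 108 0 0 0 -0.65;0 35 120 0 0 0 -0.65;0 39 132 0 0 0 -0.65;0 43 144 0 0 0 -0.65")

```text
clock: 13.32
ee_pos: [0.4782, -0.1585, -0.0238]
eef_rot: [[-0.0, 1.0, -0.0], [0.0, -0.0, -1.0], [-1.0, -0.0, -0.0]]
wrist_force: [-1.5, 5.8, 3.2]
width: 0.0701
```

```bash
python3 pot2.py
```

```text
clock 13.32 p [ 0.4782 -0.1585 -0.0238] F [-1.5  5.8  3.2] w 0.0701 yaw -90.0
wrist 3650 [ 0.4797 -0.1966] 0.0351 z 0.0314
scene none
top none
```

Emit:
carry_out(increments="0 2 10 0 0 0 -0.65;0 4 20 0 0 0 -0.65;0 6 30 0 0 0 -0.65;0 8 40 0 0 0 -0.65;0 10 50 0 0 0 -0.65;0 11 58 0 0 0 -0.65;0 12 64 0 0 0 -0.65;0 12 69 0 0 0 -0.65;0 12 73 0 0 0 -0.65;0 12 73 0 0 0 -0.65;0 12 60 0 0 0 -0.65;0 12 30 0 0 0 -0.65")

```text
clock: 14.98
ee_pos: [0.4906, -0.1875, -0.0236]
eef_rot: [[0.001, 1.0, -0.001], [-0.001, -0.001, -1.0], [-1.0, 0.001, 0.001]]
wrist_force: [1.0, 0.1, -0.1]
width: 0.0706
```

```bash
python3 pot2.py
```

```text
clock 14.97 p [ 0.4906 -0.1875 -0.0236] F [ 1.   0.1 -0.1] w 0.0706 yaw -90.1
wrist none
scene 152 [ 0.4828 -0.2727] 0.0349 z 0.0327
top none
```

Emit:
carry_out(increments="-50 0 -10 0 0 0 0;-100 0 -10 0 0 0 1;-154 0 -10 0 0 0 1;-154 70 -60 0.18 0 0 1;-154 70 -120 0.36 0 0 1;-154 70 -180 0.54 0 0 1;-154 70 -208 0.72 0 0 1;-154 70 -208 0.9 0 0 1;-154 70 -208 1.05 0 0 1;-154 70 -208 1.05 0 0 1;-154 70 -208 1.05 0 0 1")

```text
clock: 16.5
ee_pos: [0.5602, 0.02, 0.1303]
eef_rot: [[0.0, 0.5, -0.866], [-0.0, -0.866, -0.5], [-1.0, 0.0, -0.0]]
wrist_force: [0.3, 0.5, 0.1]
width: 0.0001
```

Run:
```python
from h import *
import pickle
inc([])
w=snapshot('wrist'); pickle.dump(w,open('wv.pkl','wb')); cv2.imwrite('pics/wv.png',w['img'][...,::-1]); R,t=cam(w); print(-R.T@t)
s=snapshot('top'); pickle.dump(s,open('top2.pkl','wb'))
for n,z in (('axis',.058),):
    print(proj(w,[[.629,.010,.058],[.602,.112,.084],[.58,.058,.062]]).round(0).tolist())
W=cloud(s)
b=(s['img'].astype(int).min(2)>120)&(W[...,2]>.024)&(W[...,2]<.045)&(np.hypot(W[...,0]-.49,W[...,1]+.27)<.08)
v,u=np.nonzero(b); q=plane(s,np.c_[u,v],.032)[:,:2].astype(np.float32); print('solder',len(q),cv2.minEnclosingCircle(q),'z',np.nanmedian(W[b][:,2]))
b=(W[...,2]>.050)&(W[...,2]<.06)&(np.hypot(W[...,0]-.49,W[...,1]+.27)<.058)
v,u=np.nonzero(b); q=plane(s,np.c_[u,v],.055)[:,:2].astype(np.float32); print('rim',len(q),cv2.minEnclosingCircle(q))
```

```text
clock 16.5 p [0.5602 0.02   0.1303] F [0.3 0.5 0.1] w 0.0001 yaw -150.0
[0.62979651 0.05992038 0.30638731]
[[336.0, 144.0], [193.0, 106.0], [251.0, 169.0]]
solder 746 ((0.4890174865722656, -0.27086344361305237), 0.0374259278178215) z 0.031098270980329093
rim 290 ((0.48867088556289673, -0.2695309817790985), 0.04495051130652428)
```

View pics/wv.png

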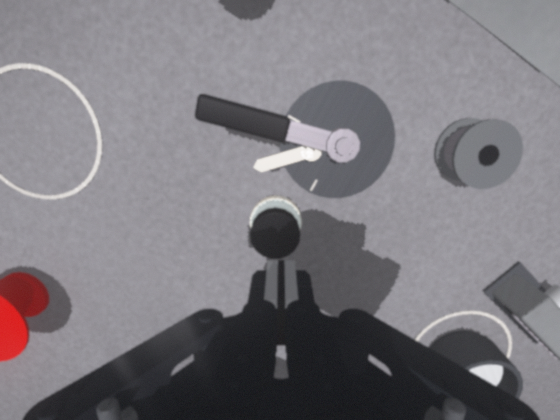

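The picture shows lever (240,117), stem (343,145), clip from (255,165) to (320,153), jar (275,228) and reel (488,153). The pot lies 4.5 mm from the work ring's centre, so it is inside. Now I measure the lever axis, lever angle and clip angle from this closer view.

```bash
cat > lev.py <<'E'
from h import *
import pickle,sys
def line(p):
    vx,vy,x,y=cv2.fitLine(p.astype(np.float32),cv2.DIST_HUBER,0,.001,.001).ravel(); return np.array([vx,vy]),np.array([x,y])
def go(w,first):
    W=cloud(w); z=W[...,2]; im=w['img'].astype(int)
    rr=np.hypot(W[...,0]-.629,W[...,1]-.010)
    if first:
        m=(z>.053)&(z<.0605)&(rr<.06)&(im.max(2)<110); v,u=np.nonzero(m); q=plane(w,np.c_[u,v],.058)[:,:2].astype(np.float32)
        h=cv2.convexHull(q).reshape(-1,2); (c,ax,_)=cv2.fitEllipse(h); print('dial',cv2.minEnclosingCircle(q),'ell',c,ax)
        m=(z>.0855)&(z<.093)&(rr<.02); v,u=np.nonzero(m); print('stem',len(u),cv2.minEnclosingCircle(plane(w,np.c_[u,v],.088)[:,:2].astype(np.float32)),np.nanmedian(W[m],0))
        m=(im.min(2)>170)&(z>.055)&(z<.066)&(rr>.02)&(rr<.075)&(W[...,0]<.62)&(W[...,1]>.012); v,u=np.nonzero(m); q=plane(w,np.c_[u,v],.062)[:,:2]
        d,p=line(q); print('clip',len(q),d,p,cv2.minAreaRect(q.astype(np.float32)),np.nanmedian(z[m]))
        k=q[rr[m]>.03]; print('clip outer',line(k),'centroid',k.mean(0))
        pickle.dump(q,open('clip.pkl','wb'))
    m=(im.max(2)<75)&(z>.074)&(z<.092)&(rr>.044)&(rr<.112)&(W[...,1]>.0); v,u=np.nonzero(m); q=plane(w,np.c_[u,v],.084)[:,:2]
    d,p=line(q); print('sleeve',len(q),d,p,cv2.minAreaRect(q.astype(np.float32)),'z',np.nanmedian(z[m])); return q
if __name__=='__main__':
    go(pickle.load(open('wv.pkl','rb')),1)
E
python3 lev.py
```

```text
dial ((0.6300934553146362, 0.010699916630983353), 0.044374898076057434) ell (0.6304988861083984, 0.009928393177688122) (0.08610955625772476, 0.0873834639787674)
stem 252 ((0.6299909949302673, 0.009794367477297783), 0.006069817580282688) [0.63081674 0.01037841 0.08728784]
clip 793 [ 0.69460624 -0.71939015] [0.59955627 0.03985314] ((0.5990812182426453, 0.040685418993234634), (0.012568880803883076, 0.04767270013689995), 42.028079986572266) 0.06145045779263359
clip outer (array([ 0.7233864, -0.6904434], dtype=float32), array([0.59124297, 0.04833204], dtype=float32)) centroid [0.59599091 0.04369013]
sleeve 1896 [ 0.26557606 -0.96408993] [0.6108374  0.07985902] ((0.611219584941864, 0.08089569956064224), (0.017049020156264305, 0.059932414442300797), 15.294181823730469) z 0.08317386005251068
```

Run:
```python
from h import *
import pickle
w=pickle.load(open('wv.pkl','rb')); W=cloud(w); im=w['img'].astype(int)
for th in (120,150,180):
  m=(im.min(2)>th)&(W[...,2]>.05)&(W[...,2]<.067); v,u=np.nonzero(m); q=plane(w,np.c_[u,v],.062)[:,:2]-[.630,.0102]
  r=np.hypot(*q.T); a=np.degrees(np.arctan2(q[:,1],q[:,0])); ok=(a>110)&(a<160)&(r<.08)
  print(th,r[ok].max())
  for lo in range(16,72,6):
    k=ok&(r>lo/1e3)&(r<(lo+6)/1e3)
    if k.sum()>5: print(lo,k.sum(),a[k].min().round(1),a[k].max().round(1),np.median(a[k]).round(1),'width mm',(np.radians(np.ptp(a[k]))*(lo+3)).round(1))
a=cv2.resize(w['img'][90:200,180:400],(800,400),interpolation=cv2.INTER_CUBIC); cv2.imwrite('pics/wvc.png',a[...,::-1])
```

```text
120 0.06731968736574612
16 104 127.5 159.7 144.5 width mm 10.7
22 134 122.8 157.8 138.1 width mm 15.3
28 127 119.7 146.9 134.6 width mm 14.7
34 128 117.5 144.6 134.8 width mm 17.5
40 130 126.7 158.1 135.8 width mm 23.6
46 107 129.1 141.7 135.4 width mm 10.8
52 102 129.9 141.1 135.4 width mm 10.8
58 100 130.7 140.6 135.5 width mm 10.5
64 25 132.9 138.7 135.8 width mm 6.7
150 0.06731968736574612
16 99 127.5 158.3 143.9 width mm 10.2
22 128 122.9 155.4 137.6 width mm 14.2
28 109 124.2 145.5 135.5 width mm 11.5
34 114 126.1 144.5 135.2 width mm 11.9
40 112 128.1 143.3 135.5 width mm 11.5
46 107 129.1 141.7 135.4 width mm 10.8
52 102 129.9 141.1 135.4 width mm 10.8
58 100 130.7 140.6 135.5 width mm 10.5
64 25 132.9 138.7 135.8 width mm 6.7
180 0.06731968736574612
16 86 127.5 156.9 144.3 width mm 9.7
22 112 124.5 154.9 138.4 width mm 13.3
28 102 125.4 144.8 135.2 width mm 10.5
34 104 127.2 143.3 135.2 width mm 10.4
40 104 128.4 142.5 135.4 width mm 10.6
46 107 129.1 141.7 135.4 width mm 10.8
52 101 129.9 141.1 135.5 width mm 10.8
58 100 130.7 140.6 135.5 width mm 10.5
64 25 132.9 138.7 135.8 width mm 6.7
```

View pics/wvc.png

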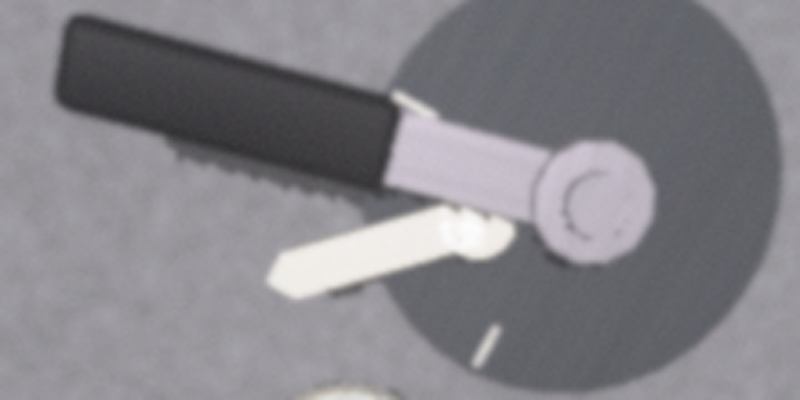

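The clip reads a steady 135.4° over all radii, so it is truly radial about the axis (0.630,0.0102). The lever is at 105.2°, so about 30.2° are to go. I work out the approach and the arc, pushing with the shut finger faces parallel to the lever.

```bash
cat > arc.py <<'E'
from h import *
import sys
def wp(th,gap,z=.029,r=.085):
    t=np.radians(th); u=np.array([np.cos(t),np.sin(t)]); n=np.array([-u[1],u[0]])
    p=np.array([.630,.0102])+r*u-(.020+gap)*n; return (p[0],p[1],z,th+90)
if __name__=='__main__':
    L=[wp(float(a.split(',')[0]),float(a.split(',')[1])/1e3,float(a.split(',')[2])/1e3) for a in sys.argv[1:]]
    print(np.round(L,3)); inc(L)
E
python3 arc.py 105,20,130 105,20,29
```

```text
[[6.47e-01 1.03e-01 1.30e-01 1.95e+02]
 [6.47e-01 1.03e-01 2.90e-02 1.95e+02]]
clock 16.6 p [0.5601 0.02   0.1302] F [ 0.   0.5 -0.1] w -0.0 yaw -150.1
[   0.2  -28.4 -116.2] [ 2.608e-01 -1.000e-04 -1.000e-04]
[ 101.2  -28.4 -116.2] [ 2.608e-01 -1.000e-04 -1.000e-04]
```

Emit:
carry_out(increments="0 -30.5 -108.5 0.13 0 0 1;0 -30.5 -108.5 0.26 0 0 1;0 -30.5 -108.5 0.26 0 0 1;30 -30.5 -108.5 0.26 0 0 1;60 -30.5 -108.5 0.26 0 0 1;85 -30.5 -108.5 0.26 0 0 1;101 -30.5 -108.5 0.26 0 0 1;101 -30.5 -108.5 0.26 0 0 1")

```text
clock: 17.6
ee_pos: [0.6379, 0.1001, 0.0282]
eef_rot: [[-0.002, 0.258, -0.966], [-0.0, -0.966, -0.258], [-1.0, -0.0, 0.002]]
wrist_force: [-0.1, -0.2, -0.8]
width: -0.0
```

```bash
python3 - <<'E'
from h import *
w=snapshot('wrist'); s=snapshot('scene')
a=cv2.resize(s['img'][170:290,220:360],(467,400),interpolation=cv2.INTER_CUBIC); b=cv2.resize(w['img'],(333,250)); b=np.vstack([b,np.zeros((150,333,3),np.uint8)])
cv2.imwrite('pics/l1.png',np.hstack([a,b])[...,::-1])
E
python3 arc.py 105,0,29 110,0,29 115,0,29 120,0,29 125,0,29 129,0,29 131,0,29
```

```text
[[6.27e-01 9.70e-02 2.90e-02 1.95e+02]
 [6.20e-01 9.70e-02 2.90e-02 2.00e+02]
 [6.12e-01 9.60e-02 2.90e-02 2.05e+02]
 [6.05e-01 9.40e-02 2.90e-02 2.10e+02]
 [5.98e-01 9.10e-02 2.90e-02 2.15e+02]
 [5.92e-01 8.90e-02 2.90e-02 2.19e+02]
 [5.89e-01 8.70e-02 2.90e-02 2.21e+02]]
clock 17.7 p [0.6395 0.1005 0.0299] F [-0.8 -0.1  0.5] w 0.0002 yaw -165.0
[ 0.9 -0.2 12.5] [-0.0007 -0.0008 -0.0001]
[ 0.9 -1.6 20. ] [-0.088  -0.0008 -0.0002]
[ 0.9 -2.3 27.6] [-0.1753 -0.0008 -0.0002]
[ 0.9 -2.4 35.2] [-2.625e-01 -8.000e-04 -2.000e-04]
[ 0.9 -1.9 42.8] [-3.498e-01 -8.000e-04 -3.000e-04]
[ 0.9 -0.9 48.8] [-4.196e-01 -7.000e-04 -3.000e-04]
[ 0.9 -0.3 51.8] [-4.545e-01 -7.000e-04 -3.000e-04]
```

View pics/l1.png

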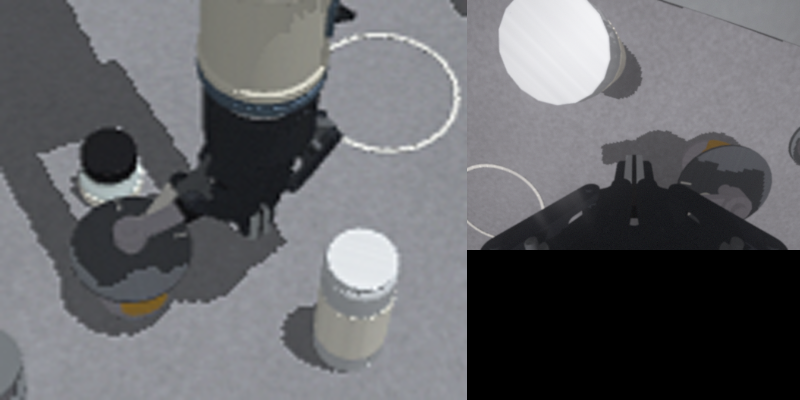

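The shut fingers stand behind the lever on its +x side, clear of the can (360,280). I push along the arc to about 129° first.

Emit:
carry_out(increments="0 0 6 0 0 0 1;0 0 12 0 0 0 1;0 -1 16 -0.044 0 0 1;0 -1.5 19.5 -0.088 0 0 1;0 -2 23.5 -0.131 0 0 1;0 -2.3 27 -0.175 0 0 1;0 -2.4 31 -0.218 0 0 1;0 -2.4 34.5 -0.262 0 0 1;0 -2.2 38.5 -0.306 0 0 1;0 -1.9 42 -0.35 0 0 1;0 -0.9 48 -0.419 0 0 1;0 -0.9 48 -0.419 0 0 1")

```text
clock: 19.2
ee_pos: [0.5922, 0.0891, 0.0297]
eef_rot: [[0.001, 0.628, -0.778], [0.0, -0.778, -0.628], [-1.0, 0.0, -0.0]]
wrist_force: [-0.9, 0.3, 0.6]
width: -0.0
```

```bash
cat > ang.py <<'E'
from h import *
inc([])
A=np.array([.630,.0102])
for n in ('scene','top','wrist'):
    s=snapshot(n); W=cloud(s); z=W[...,2]; im=s['img'].astype(int); rr=np.hypot(W[...,0]-A[0],W[...,1]-A[1]); an=np.degrees(np.arctan2(W[...,1]-A[1],W[...,0]-A[0]))
    for nm,lo,hi,m in (('sleeve',.044,.100,(im.max(2)<75)),('bar',.016,.037,(im.min(2)>60))):
        m=m&(z>.075)&(z<.087)&(rr>lo)&(rr<hi)&(an>90)&(an<165); v,u=np.nonzero(m)
        if len(u)<15: print(n,nm,len(u)); continue
        q=plane(s,np.c_[u,v],.084 if nm=='sleeve' else np.nanmedian(z[m]))[:,:2]-A; r=np.hypot(*q.T); a=np.degrees(np.arctan2(q[:,1],q[:,0]))
        print(n,nm,len(u),'z',np.nanmedian(z[m]).round(4),'bins',[(int(l*1000),k.sum(),((a[k].min()+a[k].max())/2).round(1),np.median(a[k]).round(1),'w',(np.radians(np.ptp(a[k]))*(l+.003)*1e3).round(0)) for l in np.arange(lo,hi,.008) for k in [(r>l)&(r<l+.006)] if k.sum()>6])
E
python3 ang.py
```

```text
clock 19.2 p [0.5922 0.0891 0.0297] F [-0.9  0.3  0.6] w -0.0 yaw -141.1
scene sleeve 58 z 0.0838 bins [(44, np.int64(15), np.float64(124.9), np.float64(124.8), 'w', np.float64(19.0)), (52, np.int64(15), np.float64(125.3), np.float64(125.1), 'w', np.float64(19.0))]
scene bar 50 z 0.08 bins [(16, np.int64(13), np.float64(123.7), np.float64(126.6), 'w', np.float64(14.0)), (24, np.int64(13), np.float64(124.6), np.float64(126.8), 'w', np.float64(14.0)), (32, np.int64(13), np.float64(126.4), np.float64(127.0), 'w', np.float64(16.0))]
top sleeve 17 z 0.0816 bins []
top bar 0
wrist sleeve 614 z 0.0797 bins [(44, np.int64(17), np.float64(111.8), np.float64(111.9), 'w', np.float64(3.0)), (52, np.int64(10), np.float64(112.4), np.float64(112.3), 'w', np.float64(3.0)), (60, np.int64(88), np.float64(116.7), np.float64(116.9), 'w', np.float64(4.0)), (68, np.int64(9), np.float64(116.8), np.float64(116.7), 'w', np.float64(2.0)), (76, np.int64(159), np.float64(108.2), np.float64(108.4), 'w', np.float64(8.0)), (83, np.int64(44), np.float64(120.2), np.float64(109.6), 'w', np.float64(41.0)), (92, np.int64(75), np.float64(110.5), np.float64(111.9), 'w', np.float64(14.0)), (100, np.int64(7), np.float64(111.5), np.float64(111.5), 'w', np.float64(3.0))]
wrist bar 909 z 0.0783 bins [(16, np.int64(334), np.float64(124.2), np.float64(123.6), 'w', np.float64(18.0)), (24, np.int64(252), np.float64(122.9), np.float64(120.9), 'w', np.float64(15.0)), (32, np.int64(140), np.float64(118.6), np.float64(118.2), 'w', np.float64(10.0))]
```

```bash
python3 -c "
from h import *
inc([(.56,.02,.130,-150)])"
```

```text
clock 19.35 p [0.5923 0.0892 0.0294] F [0.3 0.9 0. ] w -0.0001 yaw -141.1
[-100.6   33.6   68.6] [0.1549 0.     0.    ]
```

Emit:
carry_out(increments="0 0 -8 0 0 0 1;0 0 -14 0 0 0 1;-50 0 -14 0 0 0 1;-100 0 -14 0 0 0 1;-100 34 30 0.155 0 0 1;-100 34 69 0.155 0 0 1;-100 34 69 0.155 0 0 1;-100 34 69 0.155 0 0 1")

```text
clock: 20.35
ee_pos: [0.5611, 0.0198, 0.1294]
eef_rot: [[0.001, 0.501, -0.866], [0.0, -0.866, -0.501], [-1.0, 0.0, -0.001]]
wrist_force: [-0.4, -0.8, -0.3]
width: 0.0002
```

```bash
cat > ang2.py <<'E'
from h import *
import pickle,sys
A=np.array([.630,.0102])
def meas(s):
    W=cloud(s); z=W[...,2]; im=s['img'].astype(int); rr=np.hypot(W[...,0]-A[0],W[...,1]-A[1])
    m=(im.max(2)<75)&(z>.077)&(z<.090)&(rr>.03)&(rr<.115); v,u=np.nonzero(m)
    q=plane(s,np.c_[u,v],.084)[:,:2]-A; r=np.hypot(*q.T); a=np.degrees(np.arctan2(q[:,1],q[:,0])); ok=(a>85)&(a<170)
    for l in range(44,104,10):
        k=ok&(r>l/1e3)&(r<l/1e3+.008); print(l,k.sum(),'mid',((a[k].min()+a[k].max())/2).round(1),'med',np.median(a[k]).round(1),'w',(np.radians(np.ptp(a[k]))*(l+4)).round(1),end=' | ')
    c=cv2.minAreaRect((q[ok]*1000).astype(np.float32)); d=cv2.fitLine(q[ok].astype(np.float32),cv2.DIST_HUBER,0,.001,.001).ravel()
    print('\ncentroid ang',np.degrees(np.arctan2(c[0][1],c[0][0])).round(2),'dir',(np.degrees(np.arctan2(d[1],d[0]))%180).round(2),c)
    if 1:
        m=(im.min(2)>150)&(z>.05)&(z<.067)&(rr>.045)&(rr<.07); v,u=np.nonzero(m)
        if len(u)>5:
            q=plane(s,np.c_[u,v],.062)[:,:2]-A; a=np.degrees(np.arctan2(q[:,1],q[:,0])); print('clip visible',len(u),a.min().round(1),a.max().round(1),np.median(a).round(1))
print('before'); meas(pickle.load(open('wv.pkl','rb')))
inc([]); w=snapshot('wrist'); pickle.dump(w,open('wv2.pkl','wb')); meas(w)
E
python3 ang2.py
```

```text
before
44 251 mid 104.7 med 106.2 w 17.8 | 54 269 mid 104.7 med 105.6 w 17.7 | 64 274 mid 104.8 med 105.5 w 18.1 | 74 268 mid 104.9 med 105.7 w 17.8 | 84 243 mid 104.7 med 105.7 w 16.9 | 94 234 mid 104.8 med 105.7 w 16.7 | 
centroid ang 104.87 dir 105.18 ((-18.486522674560547, 69.61312103271484), (17.049047470092773, 62.1749382019043), 15.300361633300781)
clip visible 352 129.1 141.7 135.5
clock 20.35 p [0.5611 0.0198 0.1294] F [-0.4 -0.8 -0.3] w 0.0002 yaw -149.9
44 275 mid 128.4 med 128.7 w 19.2 | 54 294 mid 128.3 med 128.3 w 19.0 | 64 293 mid 128.7 med 128.6 w 18.5 | 74 286 mid 128.8 med 128.6 w 17.8 | 84 273 mid 128.6 med 128.6 w 17.4 | 94 262 mid 128.8 med 128.9 w 17.1 | 
centroid ang 128.69 dir 129.23 ((-44.711761474609375, 55.825172424316406), (17.937454223632812, 62.27409362792969), 39.533931732177734)
```

The lever is now at 128.6° after a commanded 129°, so the finger model holds. The target is 135.4°, and I go in for the rest.

```bash
python3 arc.py 128.5,12,130 128.5,12,29 128.5,0,29 130,0,29 132,0,29 133.5,0,29 135,0,29
```

```text
[[6.020e-01 9.700e-02 1.300e-01 2.185e+02]
 [6.020e-01 9.700e-02 2.900e-02 2.185e+02]
 [5.930e-01 8.900e-02 2.900e-02 2.185e+02]
 [5.910e-01 8.800e-02 2.900e-02 2.200e+02]
 [5.880e-01 8.700e-02 2.900e-02 2.220e+02]
 [5.860e-01 8.600e-02 2.900e-02 2.235e+02]
 [5.840e-01 8.400e-02 2.900e-02 2.250e+02]]
clock 20.4 p [0.5612 0.02   0.1294] F [-0.6  0.9 -0.4] w -0.0002 yaw -149.9
[ -0.6 -45.8 -73.8] [-0.1469 -0.0009 -0.0003]
[100.4 -45.8 -73.7] [-0.1469 -0.0009 -0.0003]
[100.4 -44.  -61.9] [-0.1469 -0.0009 -0.0003]
[100.4 -44.2 -59.6] [-0.1731 -0.0009 -0.0003]
[100.4 -44.3 -56.5] [-0.208  -0.0009 -0.0004]
[100.4 -44.4 -54.3] [-0.2341 -0.0009 -0.0004]
[100.4 -44.3 -52. ] [-0.2603 -0.0009 -0.0004]
```

Emit:
carry_out(increments="0 -46 -74 -0.147 0 0 1;0 -46 -74 -0.147 0 0 1;0 -46 -74 -0.147 0 0 1;50 -46 -74 -0.147 0 0 1;80 -46 -74 -0.147 0 0 1;100 -46 -74 -0.147 0 0 1;100 -45 -68 -0.147 0 0 1;100 -44 -62 -0.147 0 0 1;100 -44 -59.5 -0.173 0 0 1;100 -44 -56.5 -0.208 0 0 1;100 -44 -54.5 -0.234 0 0 1;100 -44 -54.5 -0.234 0 0 1")

```text
clock: 21.9
ee_pos: [0.5855, 0.0848, 0.0296]
eef_rot: [[0.001, 0.688, -0.725], [0.0, -0.725, -0.688], [-1.0, 0.0, -0.001]]
wrist_force: [2.2, 0.5, 0.4]
width: 0.0001
```

```bash
python3 -c "
from h import *
inc([(.56,.02,.130,-150)])"
```

```text
clock 21.9 p [0.5855 0.0848 0.0296] F [2.2 0.5 0.4] w 0.0001 yaw -136.5
[-100.5   29.5   63.1] [ 0.2358 -0.0006 -0.0004]
```

Emit:
carry_out(increments="0 0 -8 0 0 0 1;0 0 -14 0 0 0 1;-50 0 -14 0 0 0 1;-100 0 -14 0 0 0 1;-100 30 30 0.12 0 0 1;-100 30 63 0.236 0 0 1;-100 30 63 0.236 0 0 1;-100 30 63 0.236 0 0 1")

```text
clock: 22.9
ee_pos: [0.5608, 0.0201, 0.1293]
eef_rot: [[0.0, 0.5, -0.866], [0.0, -0.866, -0.5], [-1.0, 0.0, -0.001]]
wrist_force: [0.3, 0.1, -0.1]
width: -0.0002
```

```bash
python3 ang2.py | tail -5;  python3 arc.py 133,12,130 133,12,29 133,0,29 134,0,29 135,0,29
```

```text
centroid ang 104.87 dir 105.18 ((-18.486522674560547, 69.61312103271484), (17.049047470092773, 62.1749382019043), 15.300361633300781)
clip visible 352 129.1 141.7 135.5
clock 22.9 p [0.5608 0.0201 0.1293] F [ 0.3  0.1 -0.1] w -0.0002 yaw -150.0
44 283 mid 133.0 med 133.1 w 18.2 | 54 282 mid 133.3 med 133.4 w 18.8 | 64 280 mid 133.6 med 133.6 w 18.4 | 74 274 mid 133.8 med 133.9 w 18.0 | 84 270 mid 133.9 med 133.9 w 17.6 | 94 259 mid 134.0 med 134.0 w 17.9 | 
centroid ang 133.81 dir 134.91 ((-49.4550895690918, 51.56134796142578), (17.700254440307617, 62.16810989379883), 44.872779846191406)
[[5.95e-01 9.40e-02 1.30e-01 2.23e+02]
 [5.95e-01 9.40e-02 2.90e-02 2.23e+02]
 [5.87e-01 8.60e-02 2.90e-02 2.23e+02]
 [5.85e-01 8.50e-02 2.90e-02 2.24e+02]
 [5.84e-01 8.40e-02 2.90e-02 2.25e+02]]
clock 22.95 p [0.561  0.0203 0.1292] F [-0.1  0.1 -0.8] w -0.0003 yaw -150.0
[ -0.8 -46.7 -66.8] [-2.263e-01 -5.000e-04 -1.000e-04]
[100.2 -46.7 -66.8] [-2.263e-01 -5.000e-04 -1.000e-04]
[100.2 -44.  -55.1] [-2.263e-01 -5.000e-04 -1.000e-04]
[100.2 -44.  -53.5] [-2.437e-01 -5.000e-04 -1.000e-04]
[100.2 -44.  -52. ] [-2.612e-01 -5.000e-04 -1.000e-04]
```

The lever reads 133.7° by centroid and 134.9° by direction, against the clip's 135.4° and about 136° measured the same two ways. About 1.1° is left, so one last small push.

Emit:
carry_out(increments="0 -47 -67 -0.13 0 0 1;0 -47 -67 -0.226 0 0 1;0 -47 -67 -0.226 0 0 1;50 -47 -67 -0.226 0 0 1;80 -47 -67 -0.226 0 0 1;100 -47 -67 -0.226 0 0 1;100 -45 -60 -0.226 0 0 1;100 -44 -56 -0.226 0 0 1;100 -44 -54 -0.24 0 0 1;100 -44 -52.4 -0.256 0 0 1;100 -44 -52.4 -0.256 0 0 1")

```text
clock: 24.32
ee_pos: [0.5845, 0.0841, 0.03]
eef_rot: [[0.002, 0.703, -0.712], [0.0, -0.712, -0.703], [-1.0, 0.001, -0.002]]
wrist_force: [1.0, 0.9, 0.5]
width: -0.0
```

Emit:
carry_out(increments="0 0 -8 0 0 0 1;0 0 -14 0 0 0 1;-50 0 -14 0 0 0 1;-100 0 -14 0 0 0 1;-100 30 30 0.12 0 0 1;-100 29 62 0.256 0 0 1;-100 29 62 0.256 0 0 1;-100 29 62 0.256 0 0 1")

```text
clock: 25.32
ee_pos: [0.5605, 0.0202, 0.1292]
eef_rot: [[0.0, 0.501, -0.866], [0.0, -0.866, -0.501], [-1.0, 0.0, -0.001]]
wrist_force: [-0.1, -0.2, -0.2]
width: 0.0001
```

```bash
python3 ang2.py | tail -3
```

```text
clock 25.32 p [0.5605 0.0202 0.1292] F [-0.1 -0.2 -0.2] w 0.0001 yaw -150.0
44 283 mid 133.9 med 134.0 w 18.9 | 54 285 mid 134.4 med 134.3 w 18.9 | 64 276 mid 134.4 med 134.3 w 18.2 | 74 274 mid 134.6 med 134.6 w 17.9 | 84 265 mid 134.7 med 134.6 w 17.8 | 94 253 mid 134.8 med 134.9 w 17.7 | 
centroid ang 134.65 dir 135.66 ((-50.184288024902344, 50.80487823486328), (17.77151870727539, 62.23558044433594), 45.65877914428711)
```

Emit:
carry_out(increments="-40 -40 60 0 0 0 1;-80 -83 120 0 0 0 1;-80 -83 183 0 0 0 1;-80 -83 183 0 0 0 1;-80 -83 183 0 0 0 1;-80 -83 183 0 0 0 1")

```text
clock: 26.12
ee_pos: [0.3613, 0.0007, 0.2096]
eef_rot: [[0.002, 0.5, -0.866], [0.0, -0.866, -0.5], [-1.0, 0.001, -0.001]]
wrist_force: [-0.8, -0.2, 0.7]
width: -0.0001
```

```bash
python3 - <<'E'
import pickle
from h import *
inc([]); s=snapshot('top'); pickle.dump(s,open('top.pkl','wb'))
c=snapshot('scene'); a=cv2.resize(s['img'][100:280,180:480],(600,360),interpolation=cv2.INTER_CUBIC)
b=cv2.resize(c['img'][170:300,100:360],(400,200))
cv2.imwrite('pics/fin.png',np.vstack([a,np.hstack([b,np.zeros((200,200,3),np.uint8)])])[...,::-1])
W=cloud(s); b=(W[...,2]>.050)&(W[...,2]<.06)&(np.hypot(W[...,0]-.49,W[...,1]+.27)<.058)
v,u=np.nonzero(b); q=plane(s,np.c_[u,v],.055)[:,:2].astype(np.float32); print('rim',len(q),cv2.minEnclosingCircle(q))
E
python3 m.py | egrep "jar|can|reel|sleeve|work"
```

```text
clock 26.12 p [0.3613 0.0007 0.2096] F [-0.8 -0.2  0.7] w -0.0001 yaw -150.0
rim 299 ((0.48865818977355957, -0.2692696750164032), 0.045203130692243576)
work [ 0.4932 -0.272 ] r 0.0621 237 0.0028
jar n 286 centroid [0.5345 0.0121] mec [0.5472 0.0263] r 0.041 zmed 0.0488
can n 365 centroid [0.7119 0.1546] mec [0.7114 0.1541] r 0.0249 zmed 0.1189
reel n 501 centroid [ 0.6864 -0.1123] mec [ 0.6864 -0.1124] r 0.0304 zmed 0.0371
sleeve ((0.5800065398216248, 0.05729641020298004), (0.016152750700712204, 0.05317490175366402), 46.266910552978516) [ 0.653653   -0.7567944   0.58278304  0.05571559]m.py:8: RuntimeWarning: Mean of empty slice.
  c,r=cv2.minEnclosingCircle(p); print(name,"n",len(p),"centroid",p.mean(0).round(4),"mec",np.round(c,4),"r",round(r,4),"zmed",np.nanmedian(z[m]).round(4))
  ret = um.true_divide(
  return np.nanmean(a, axis, out=out, keepdims=keepdims)
Traceback (most recent call last):
  File "m.py", line 28, in <module>
    print("clip",cv2.minAreaRect(p.astype(np.float32)),cv2.fitLine(p.astype(np.float32),2,0,.01,.01).ravel(),np.nanmedian(z[v,u]))
                                                       ~~~~~~~~~~~^^^^^^^^^^^^^^^^^^^^^^^^^^^^^^^^^^
cv2.error: OpenCV(4.12.0) /io/opencv/modules/imgproc/src/linefit.cpp:50: error: (-215:Assertion failed) count > 0 in function 'fitLine2D_wods'
```

View pics/fin.png

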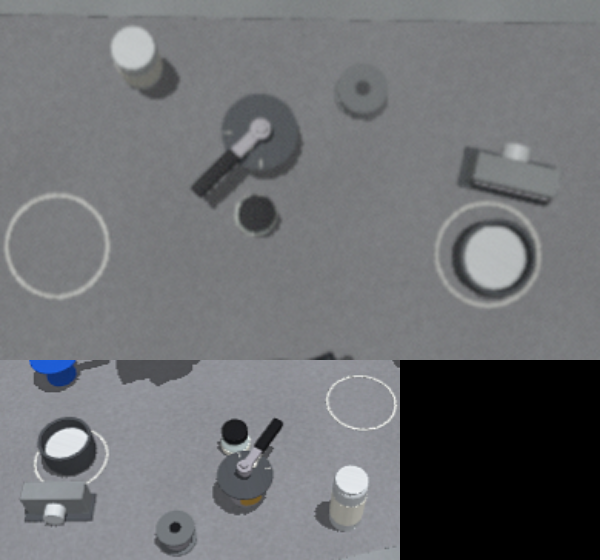

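The final picture shows the pot inside the work ring at (490,255), with the lever at (220,170) covering the clip. Jar, can and reel are in place. I hand in.

```bash
python3 -c "
from h import *
print(bot.close_job())"
```

```text
the job is handed in; nothing more can be done
None
```

The pot is in the work ring and the lever lies over the clip; I handed the job in at 26 s. No verdict was reported.

**Pot:** I slid the dark pot with a half-open jaw as a fork, passing on the robot side of the flux jar. Its centre ended 5 mm from the ring centre, out of 15 mm allowed, and it stands upright.

**Lever:** I pushed it from the can's side in three steps. The last wrist-camera reading was 134.6° for the lever against 135.4° for the clip, under 1° short of it and not past. The other direction fit gave 135.7° for the lever against about 136° for the clip, with roughly 1° of doubt in either. After I retreated, the coarser top view gave about 131–134° for the lever, mostly from its lower resolution and an incomplete mask, so I went by the wrist view.

**Jar, can and reel:** their centroids are within 0.5 mm of where they started. The jar's enclosing circle came out too large because its mask caught part of the lever.

**What went wrong:** the first push passed over the pot and only nudged it about 5 mm. The real fingertips sit about 35 mm behind the reported TCP. I found this by camera depth and corrected for it afterwards.

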